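Put the dough scraper away in the slanted tool block

ROBOT

A 6-joint arm with a two-finger parallel gripper is mounted at the origin on a cart in front of the work surface, level with it; the furniture and walls round the work are solid. World frame = base frame: x ahead of the robot, y to its left, z up, the work surface at z = 0. Lengths are in m, angles in rad, forces in N, time in s.
With the tool pointing down it reaches from about 0.25 to 0.725 m from the base axis. Payload 4 kg.
Tool frame: the origin (TCP) lies midway between the tips of the shut fingers; the grasp point (between the pads) lies grip_point_offset behind it (grip_point_offset is the distance from the TCP to the grasp point, in m); z points along the fingers, y is the line along which they close (so a half turn about z gives the same grasp; the last joint's range is limited). The gripper opens to 85 mm and grips with 20 to 120 N. Pads are 22 mm wide; open, the fingers measure 114 mm over their backs; the gripper's body (76 mm by 85 mm) begins 54 mm behind the grasp point. The pads swing forward as they close: fully open they stand 13 mm farther back than shut.
Start: joints at [1.232, 0.241, 0.005, 1.335, 0, 1.571], TCP at [0.166, 0.472, 0.231] pointing down, gripper open.
Joint ranges: [-2.72, 2.72], [-1.05, 1.87], [-1.09, 1.28], [-1.99, 2.15], [-1.42, 1.44], [-3.14, 3.14]. Speed limits (rad/s): [2.79, 2.79, 3.14, 3.14, 3.14, 3.14].

INTERFACE

Orientations are given as a unit quaternion [x, y, z, w].
In Python, from workcell import * gives the robot as it stands. The module is installed in compiled form; this text tells all that it offers.
- The arm moves only by the tool arm_command, never from a script. Its arguments are lists of equal length, an entry for each row: "slide": the shift along the tool's x, y, z in cm, a list of three; "spin": the turn about the tool's z in degrees. A call has exactly 5 rows; each row is the pose to reach, as a shift and turn from the pose commanded when the call began, along the tool's axes at that moment; what a row does not reach only later rows make up. A row lasts 1/8 s, in which the tool goes at most 62.5 mm and 10.7 degrees, less where a joint would pass 70% of its speed; a pose out of reach is approached as far as the arm can. A call with a gripper value outside its range is refused whole. "jaw" is the finger opening in cm, from 0 to 8.54, set as the call begins (left out, the last holds). The fingers move at their own pace and stop on an object; the grip force is fixed at half the most. Time passes only in rows, so rows that repeat a pose let the fingers close, or fill a call up. It gives the time, the measured TCP pose, the force, the opening and the grip force at its end, in the units of the state.
- get_obs(): the state, without advancing time (a new reading comes with each control period).
- camera(name): name is "side" or "top" or "wrist"; returns a dict with "pixels" (384x512x3 uint8, red, green, blue), "range_z" (384x512 float32, m along the optical axis (not along the pixel's ray), 0 where there is no reading), "intrinsics" (3x3 intrinsics, pixels), "rvec" (rotation vector, rad) and "tvec" (3), from world to camera coordinates, as OpenCV has them. Camera axes: x right, y down, z forward; pixel columns grow to the right and rows downward; lengths in m; the calibration is good to about 2 mm. A picture is of the moment at which its call begins.
- job_done(): hands the job in; it is judged then, once.
Trained networks look in a picture, given as the dict that the camera call returned (one of the last four; its "shot" number tells which), for a name from the list of things; names that differ only in an ending like _2 or _b are one class to them, and where a whole thing is asked for, a point or a joint stands for the part that bears it (a point fixed in the world has none). Each returns a list of dicts, best first, with "confidence" (0 to 1); they miss things now and then, are a little off and sometimes report something else, mostly with a low value. They report only what shows in the picture. A call takes as long as a camera call.
- recognise(picture, thing): "centre" ([column, row] in pixels, amid what is visible of it).
- landmark_of(picture, thing): "centre" ([column, row] in pixels: a listed point, or the origin of a listed thing).
The state is a dict: "clock": time; "joint_pos": joint angles; "joint_vel": joint speeds; "tau": joint torques, N m; "eef_pos": TCP position; "tool_rot": TCP orientation; "ft_force": force on the tool from outside, world axes, zero at the start; "ft_torque": the same for the moment, N m; "grip_width": finger opening in m; "grasp_force": force on a finger pad.
Only numpy, scipy, OpenCV 4.12 (cv2) and the standard library are available. Lean on these libraries where they do the work, as an engineer would, in place of code of your own. Each camera call takes 0.05 s, during which the arm holds its last target. There are 200 camera calls.

TASK

Take the dough scraper out of the wire drying rack and put it away in the slanted wooden tool block: slide its blade into the widest slot until the handle sits fully down on the block, then let go. Leave the other things on the worktop where they stand.

Things in the scene. Friction and masses are not known exactly. Their poses are not given: they have to be found in the camera images.
- scraper: Dough scraper, 123 mm high: flat steel blade 95 wide, 4 thick, 78 exposed, below a dark wooden handle bar 100 long, 22 thick, 45 high. Starts upright, blade down, in the rack's middle gap, leaning at most 5 degrees. About 0.16 kg. Origin: middle of the blade's lower edge; z up the blade to the handle, y along its width, x through its thickness. Same either way round (half turn about z).
- scraper_shoulder (a point): Point on the scraper: centre of the underside of the handle, where the blade leaves it, 78 mm from the blade's lower edge along the scraper's z.
- scraper_grip (a point): Point on the scraper: inside the handle bar, 30 mm from its underside and 15 mm below its top, a good place to grip across the 22 mm thickness.
- rack: Fixed drying rack: grey tray 100 x 150 mm (rim 14 high, floor 8 above the worktop), four upright wire hoops (5 mm wire, 62 high, 89 wide) side by side. The middle gap, 8 mm wide, holds the scraper's blade, which stands on the tray floor. Origin: centre of the underside; z up, y along the gap, x across the hoops.
- block_foot: Fixed wooden foot board, 150 x 160 x 12 mm, under the slanted tool block, which leans over to its -x side (roughly to the robot's left). Origin on the worktop, straight below the mouth of the wide slot; z up, x to the block's back.
- tool_block: Fixed light wooden block, 90 x 150 mm, 110 along its slots, leaning 30 degrees over, roughly to the robot's left; upper face square to the slots. Origin: centre of the wide slot's mouth, 119 mm above the worktop; z out of the slot (30 degrees from vertical), y along its width, x across its thickness to the block's back. Face spans x -31 to +59.
- lemon: Loose lemon, 78 x 55 x 56 mm, lying between rack and block; bystander. Origin: under its centre.
- spice_jar: Loose spice jar with a green cap, 46 mm across, 106 mm high, standing between rack and block; bystander. Origin: centre of its underside, z up.
- timer: Loose kitchen timer, round, 62 mm across, 50 mm high, standing at the back; bystander. Origin: centre of its underside, z up.
- mug: Loose striped mug, 89 x 124 x 99 mm, standing at the back; bystander. Origin: its underside, z up.
- slot_end (a point): Bottom centre of the wide slot, 90 mm below its mouth along the block's -z. The wide slot is 105 mm wide, 11 thick, 90 deep; the handle, thicker than the slot, stops on the face. Two narrow knife slots (51 and 33 mm wide, 6 thick) lie 37 mm behind it, too small for the scraper.

How it is judged:
On the way:
1. the scraper is lifted clear of the drying rack (height (world z) of scraper above 0.075 m), for 0.1 s.
At the end, for the whole second after the job is handed in: The scraper's blade is in the wide slot with the underside of the handle within 6 mm of the block's face, its centre within 7 mm of the slot's mouth centre across the slot and 10 mm along it, the scraper in line with the slot within 0.12 rad, handle up, released and at rest (z of scraper_shoulder in the frame of tool_block between -0.006 and 0.006 m and x of scraper_shoulder in the frame of tool_block between -0.007 and 0.007 m and y of scraper_shoulder in the frame of tool_block between -0.01 and 0.01 m and angle between the z axis of scraper and the z axis of tool_block, either way round below 0.12 rad and angle between scraper's own z axis and vertical below 0.8 rad and linear speed of scraper below 0.02 m/s); the robot touches nothing.
It fails at once if a bystander (lemon, spice jar, timer or mug) is moved more than 30 mm (distance of any of lemon, spice_jar, timer, mug from where it was at the start of the episode above 0.03 m).
It fails at once if a standing bystander (spice jar, timer or mug) is tipped over (angle between any of spice_jar, timer, mug's own z axis and vertical above 0.5 rad).
It also fails if it takes over 45 s, if anything falls off the work surface, if the arm or the gripper's body presses on something with over 40 N, if the wrist force passes 120 N, or if a joint passes its speed limit or range.

## Working session

There is one attempt and no reset: what is moved stays moved. The work goes in short steps, Python scripts to look and compute and a tool call to move; the robot and the scene stay as the last step left them, time stands still between calls to the robot, and variables do not carry over. Pictures are saved under pics/ and viewed, at most 10 in all, crops included, and the job is handed in when it is done.

Besides the shell and the picture viewer there is one more tool, called after ">>>" as name(argument=value, ...) on one line, values as JSON. arm_command: Moves the arm, as the interface text tells. Its arguments: {"type":"object","properties":{"slide":{"type":"array","items":{"type":"array","items":{"type":"number"}}},"spin":{"type":"array","items":{"type":"number"}},"jaw":{"type":"number"}},"required":["slide","spin"]}

```bash
mkdir -p pics; cat >h.py <<'E'
from workcell import *
import numpy as np,cv2
from scipy.spatial.transform import Rotation as R
def ext(c): return cv2.Rodrigues(np.array(c["rvec"],float))[0],np.array(c["tvec"],float).ravel()
def ray(c,p):
    Rm,t=ext(c);d=Rm.T@np.linalg.solve(c["intrinsics"],[p[0],p[1],1.]);return -Rm.T@t,d
def cloud(c):
    Rm,t=ext(c);K=np.array(c["intrinsics"]);z=c["range_z"];v,u=np.mgrid[:z.shape[0],:z.shape[1]]
    P=np.stack([(u-K[0,2])/K[0,0]*z,(v-K[1,2])/K[1,1]*z,z],-1);W=(P-t)@Rm;W[z==0]=np.nan;return W
def proj(c,P): 
    return cv2.projectPoints(np.atleast_2d(np.array(P,float)),np.array(c["rvec"],float),np.array(c["tvec"],float),np.array(c["intrinsics"],float),None)[0][:,0]
def tri(cs,ps):
    A=np.zeros((3,3));b=np.zeros(3)
    for c,p in zip(cs,ps):
        o,d=ray(c,p);d=d/np.linalg.norm(d);M=np.eye(3)-np.outer(d,d);A+=M;b+=M@o
    return np.linalg.solve(A,b)
def save(n,im): cv2.imwrite("pics/"+n,cv2.cvtColor(im,cv2.COLOR_RGB2BGR))
E
cat >a.py <<'E'
from h import *
np.set_printoptions(precision=4,suppress=True)
o=get_obs();print(o["eef_pos"],R.from_quat(o["tool_rot"]).as_matrix(),o["grip_width"],o["clock"],{k:v for k,v in o.items() if 'off' in k})
try: print(grip_point_offset)
except Exception as e: print(e)
s=camera("side");t=camera("top")
save("s0.png",s["pixels"]);save("t0.png",t["pixels"])
np.savez("c0.npz",W_s=cloud(s),W_t=cloud(t),ps=s["pixels"],pt=t["pixels"])
for n in ["scraper","scraper_shoulder","scraper_grip","rack","block_foot","tool_block","slot_end","lemon","spice_jar","timer","mug"]:
    a=landmark_of(s,n);b=landmark_of(t,n)
    f=lambda l:[(np.round(x["centre"],1).tolist(),round(x["confidence"],2)) for x in l[:2]]
    print(n,f(a),f(b),tri([s,t],[a[0]["centre"],b[0]["centre"]]) if a and b else None)
E
python3 a.py
```

```text
[0.166  0.471  0.2304] [[-0.9432  0.3323 -0.0007]
 [ 0.3323  0.9432 -0.002 ]
 [-0.     -0.0021 -1.    ]] 0.08547488918579454 0.0 {}
0.0187
scraper [([267.5, 273.2], 0.69), ([271.7, 221.5], 0.17)] [([335.3, 216.9], 0.94)] [ 0.5047 -0.1929  0.0016]
scraper_shoulder [([269.8, 233.6], 0.64)] [([345.5, 220.2], 0.85)] [ 0.4997 -0.2011  0.0993]
scraper_grip [([266.7, 224.0], 0.8)] [([349.2, 218.8], 0.71)] [ 0.4977 -0.2028  0.1222]
rack [([267.4, 273.7], 0.75), ([193.4, 201.8], 0.6)] [([335.1, 223.2], 0.66), ([249.0, 176.8], 0.38)] [ 0.4958 -0.1948  0.0035]
block_foot [([191.0, 198.1], 0.87)] [([164.2, 232.7], 0.7)] [0.4659 0.2173 0.0102]
tool_block [([185.6, 166.6], 0.74)] [([155.5, 237.1], 0.69)] [0.4577 0.2188 0.1064]
slot_end [] [] None
lemon [([204.7, 236.1], 0.79), ([266.2, 273.5], 0.62)] [([253.4, 245.9], 0.85)] [0.4351 0.0043 0.0042]
spice_jar [([271.9, 221.7], 0.94)] [([250.2, 173.8], 0.58)] [ 0.6139  0.0113 -0.0027]
timer [([286.6, 202.0], 0.5)] [([213.8, 130.4], 0.73), ([335.4, 215.7], 0.44)] [ 0.7157  0.1038 -0.0059]
mug [([304.0, 220.7], 0.7), ([268.4, 270.1], 0.5)] [([270.0, 142.3], 0.63)] [ 0.6866 -0.0349  0.0056]
```

View pics/s0.png

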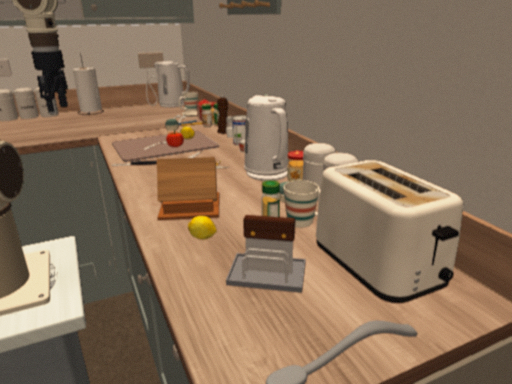

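View pics/t0.png

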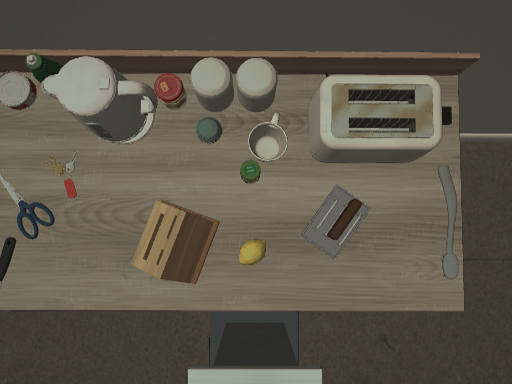

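```bash
cat >b.py <<'E'
from h import *
np.set_printoptions(precision=4,suppress=True)
d=np.load("c0.npz");W=d["W_t"];im=d["pt"]
a=cv2.resize(im[185:295,120:235],None,fx=4,fy=4,interpolation=cv2.INTER_CUBIC)
b=cv2.resize(im[175:265,295:375],None,fx=4,fy=4,interpolation=cv2.INTER_CUBIC)
h=max(a.shape[0],b.shape[0]);a=cv2.copyMakeBorder(a,0,h-a.shape[0],0,0,0);b=cv2.copyMakeBorder(b,0,h-b.shape[0],0,0,0)
save("crop0.png",np.hstack([a,b]))
# handle top
def near(c,r,z0,z1): 
    m=(np.hypot(W[...,0]-c[0],W[...,1]-c[1])<r)&(W[...,2]>z0)&(W[...,2]<z1);return m
m=near((.50,-.20),.09,.09,.2);P=W[m];print("handle",len(P),P.min(0),P.max(0),np.median(P,0))
(c,s,an)=cv2.minAreaRect(P[:,:2].astype(np.float32)*1000);print("rect",c,s,an)
q=P[:,:2]-P[:,:2].mean(0);u=np.linalg.svd(q,full_matrices=False)[2][0];print("dir",u,np.degrees(np.arctan2(u[1],u[0])))
# rack
m=near((.495,-.195),.11,.004,.03);P=W[m];print("rack",cv2.minAreaRect(P[:,:2].astype(np.float32)*1000))
# block face: fit plane
m=near((.46,.2),.13,.05,.25);P=W[m]
N=np.full(W.shape,np.nan);gx=np.gradient(W,axis=1);gy=np.gradient(W,axis=0);n=np.cross(gx,gy);n/=np.linalg.norm(n,axis=-1,keepdims=True);n*=np.sign(n[...,2:])
yaws=[]
f=m&(n[...,2]>.78)&(n[...,2]<.93)&(n[...,1]>.2);P=W[f];c0=np.median(P,0)
for i in range(5):
    u,s,vt=np.linalg.svd(P-P.mean(0),full_matrices=False);nn=vt[2]*np.sign(vt[2][2]);P=P[abs((P-P.mean(0))@nn)<.004]
print("face",len(P),P.mean(0),P.min(0),P.max(0),nn,"tilt",np.degrees(np.arccos(nn[2])),"yaw of lean",np.degrees(np.arctan2(nn[1],nn[0])))
m=near((.46,.2),.13,.08,.25);print("top z",np.nanmax(W[m][:,2]))
m=near((.46,.2),.13,.05,.25);print("blk rect",cv2.minAreaRect(W[m][:,:2].astype(np.float32)*1000))
E
python3 b.py
```

```text
handle 562 [ 0.4572 -0.23    0.0902] [ 0.5464 -0.1596  0.1365] [ 0.5007 -0.1921  0.1298]
rect (501.7491149902344, -194.9142608642578) (22.834890365600586, 99.89810180664062) 54.75954055786133
dir [-0.8164  0.5775] 144.72606789369226
rack ((492.30548095703125, -198.6229248046875), (208.7810821533203, 211.3414306640625), 66.44197082519531)
face 405 [0.455  0.2105 0.1261] [0.3794 0.1528 0.1012] [0.5368 0.2668 0.1509] [0.175  0.4708 0.8647] tilt 30.15144296528177 yaw of lean 69.60806792014634
top z 0.15181971681479484
blk rect ((448.67852783203125, 184.1217041015625), (133.4259796142578, 150.73126220703125), 69.48111724853516)
```

View pics/crop0.png

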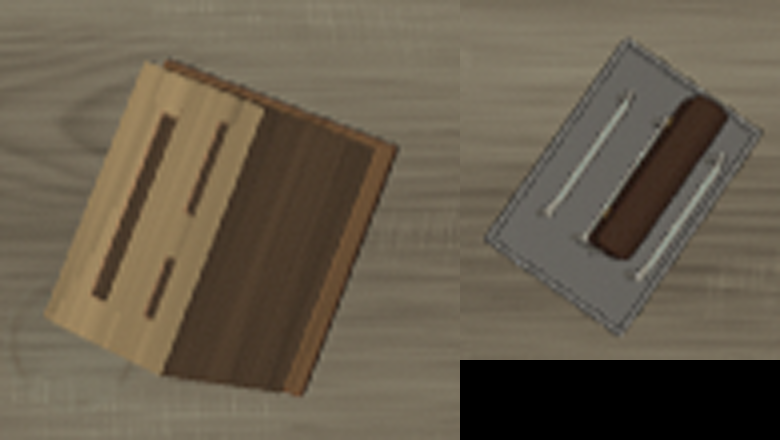

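>>> arm_command(slide=[[-4.1,-4,0],[-8.3,-8,0],[-12.4,-12,0],[-16.6,-16,0],[-20.7,-20,0]], spin=[0,0,0,0,0])

```text
clock: 1.82
eef_pos: [0.2956, 0.2126, 0.2316]
tool_rot: [0.168, 0.986, 0.0, 0.001]
ft_force: [1.0, -0.7, 0.3]
grip_width: 0.0855
grasp_force: 0.0
```

>>> arm_command(slide=[[-4.1,-4,0],[-8.3,-8,0],[-12.4,-12,0],[-16.6,-16,0],[-20.7,-20,0]], spin=[0,0,0,0,0])

```text
clock: 2.45
eef_pos: [0.4245, -0.0452, 0.2316]
tool_rot: [0.169, 0.986, 0.0, 0.001]
ft_force: [0.8, 0.9, 1.2]
grip_width: 0.0856
grasp_force: 0.0
```

>>> arm_command(slide=[[-4.1,-3.9,0],[-8.2,-7.8,0],[-12.4,-11.7,0],[-12.4,-11.7,0],[-12.4,-11.7,0]], spin=[0,8,16,16,16])

```text
clock: 3.08
eef_pos: [0.5012, -0.1946, 0.2308]
tool_rot: [0.304, 0.953, 0.0, -0.001]
ft_force: [-0.2, 1.5, 1.1]
grip_width: 0.0853
grasp_force: 0.0
```

>>> arm_command(slide=[[0,0,4],[0,0,8],[0,0,11.5],[0,0,13.5],[0,0,13.5]], spin=[0,0,0,0,0])

```text
clock: 3.7
eef_pos: [0.5, -0.1928, 0.0953]
tool_rot: [0.303, 0.953, 0.0, -0.002]
ft_force: [0.3, 0.9, 0.5]
grip_width: 0.0853
grasp_force: 0.0
```

>>> arm_command(slide=[[0,0,0],[0,0,0],[0,0,0],[0,0,0],[0,0,0]], spin=[0,0,0,0,0], jaw=1)

```text
clock: 4.32
eef_pos: [0.5025, -0.1951, 0.0972]
tool_rot: [0.304, 0.953, 0.0, 0.001]
ft_force: [-0.3, 0.1, 4.5]
grip_width: 0.0211
grasp_force: 59.2
```

>>> arm_command(slide=[[0,0,-2],[0,0,-5],[0,0,-9],[0,0,-13],[0,0,-15.5]], spin=[0,0,0,0,0])

```text
clock: 4.95
eef_pos: [0.5019, -0.195, 0.2528]
tool_rot: [0.304, 0.953, -0.0, 0.001]
ft_force: [-0.1, -0.7, -1.5]
grip_width: 0.0213
grasp_force: 58.7
```

>>> arm_command(slide=[[2.5,2.8,0],[6,6.8,0],[9.5,10.8,0],[13,14.8,0],[16.5,18.8,0]], spin=[0,0,0,0,0])

```text
clock: 5.58
eef_pos: [0.4754, 0.0554, 0.2507]
tool_rot: [0.304, 0.953, -0.0, -0.001]
ft_force: [1.6, -0.3, -1.6]
grip_width: 0.0212
grasp_force: 58.8
```

>>> arm_command(slide=[[4,4.5,0],[8,9,0],[11.2,12.7,0],[11.2,12.7,0],[11.2,12.7,0]], spin=[0,-5,-10,-15,-15])

```text
clock: 6.2
eef_pos: [0.4579, 0.2228, 0.2504]
tool_rot: [0.177, 0.984, -0.001, -0.001]
ft_force: [-0.3, 0.0, -1.9]
grip_width: 0.0209
grasp_force: 59.1
```

```bash
cat >c.py <<'E'
from h import *
np.set_printoptions(precision=4,suppress=True)
o=get_obs();M=R.from_quat(o["tool_rot"]).as_matrix();print(o["eef_pos"],"tool y az",np.degrees(np.arctan2(M[1,1],M[0,1])),o["ft_force"],o["clock"])
s=camera("side");t=camera("top");w=camera("wrist")
for n in ["scraper","scraper_shoulder","tool_block"]:
    print(n,[(v,[(np.round(x["centre"],1).tolist(),round(x["confidence"],2)) for x in landmark_of(c,n)[:1]]) for v,c in(("s",s),("t",t),("w",w))])
d=np.load("c0.npz")
# slot centre from first top depth image
nn=np.array([.175,.4708,.8647]);p0=np.array([.455,.2105,.1261])
for px in [(120+168/4,185+115/4),(120+99/4,185+298/4),(120+133.5/4-.4,185+206.5/4-.4)]:
    oo,dd=ray(t,px);print("slot",oo+dd*((p0-oo)@nn/(dd@nn)))
save("s1.png",cv2.resize(s["pixels"][60:260,100:300],None,fx=3,fy=3,interpolation=cv2.INTER_CUBIC))
save("w1.png",w["pixels"])
for k,c in(("s",s),("t",t),("w",w)): np.save("k_"+k+".npy",cloud(c))
# blade points in side cloud
W=cloud(s);m=(np.hypot(W[...,0]-.459,W[...,1]-.222)<.09)&(W[...,2]>.155)&(W[...,2]<.25);P=W[m]
print(len(P))
if len(P)>20:
    for z in np.arange(.155,.25,.01):
        q=P[abs(P[:,2]-z)<.005]
        if len(q)>3:print(round(z,3),np.median(q@np.array([.348,.937,0])),len(q),(q@np.array([.937,-.348,0])).min(),(q@np.array([.937,-.348,0])).max())
print("ref",np.array([.459,.222])@[.348,.937],np.array([.459,.222])@[.937,-.348])
E
python3 c.py
```

```text
[0.4579 0.2228 0.2504] tool y az 69.6090233634601 [-0.3408  0.013  -1.9005] 6.2
scraper [('s', [([181.7, 148.2], 0.76)]), ('t', [([148.3, 238.0], 0.69)]), ('w', [([250.0, 196.6], 0.95)])]
scraper_shoulder [('s', [([182.3, 112.1], 0.56)]), ('t', [([142.5, 238.6], 0.82)]), ('w', [])]
tool_block [('s', [([188.9, 165.9], 0.79)]), ('t', [([154.3, 237.4], 0.65)]), ('w', [])]
slot [0.5107 0.2024 0.1192]
slot [0.412  0.2377 0.12  ]
slot [0.462  0.2211 0.1189]
1174
0.165 0.3663190271595763 115 0.30495600602346284 0.39639733764103036
0.175 0.36627573353825355 131 0.3034876348898145 0.39696894398653454
0.185 0.36638874903196134 129 0.3045617677321195 0.39768701568573694
0.195 0.36636546709473305 136 0.30529077113538733 0.39824845157357547
0.205 0.3664024602078366 130 0.3034822665294442 0.3985499250894539
0.215 0.3667603270006272 137 0.3050964383220248 0.3969145918400037
0.225 0.3669149469365019 132 0.3037878683048982 0.3977747968198521
0.235 0.3656434627327657 116 0.3045199742850717 0.3982726006988457
0.245 0.3577192749735588 146 0.3017434502749849 0.40117272423953854
ref 0.367746 0.35282700000000006
```

View pics/w1.png

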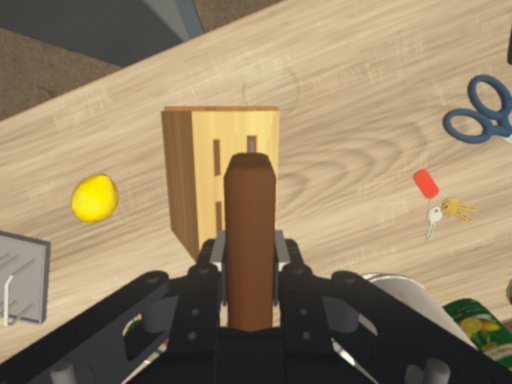

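View pics/s1.png

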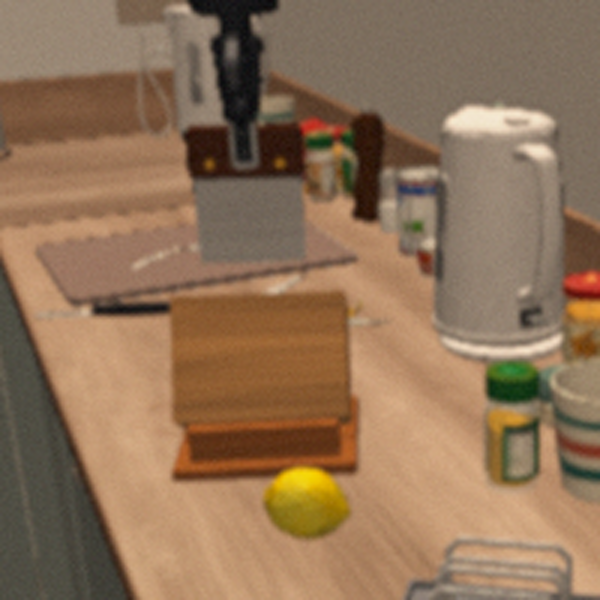

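```bash
cat >d.py <<'E'
from h import *
np.set_printoptions(precision=4,suppress=True)
W=np.load("k_w.npy");im=cv2.imread("pics/w1.png",0);L=np.array([.3486,.9373,0]);A=np.array([.9373,-.3486,0])
n=np.array([.175,.4708,.8647]);p0=np.array([.455,.2105,.1261])
for r in (132,135,138,142,146,150):
    print(r,im[r,243:262].tolist());q=W[r,[240,246,252,258,264]];print("  ",q@L,q@A,q[:,2],(q-p0)@n)
q=W[170:320,250];print("handle top row",q[::25])
print([W[200,c]@L for c in range(220,282,6)])
E
python3 d.py
```

```text
132 [208, 210, 211, 213, 215, 217, 218, 219, 220, 222, 222, 221, 221, 219, 218, 218, 219, 219, 220]
   [0.3586 0.3642 0.3699 0.3757 0.3817] [0.3008 0.3009 0.3013 0.3016 0.3019] [0.1252 0.1237 0.1191 0.1153 0.1116] [0.0006 0.0021 0.001  0.0006 0.0004]
135 [208, 210, 206, 194, 179, 169, 167, 168, 172, 174, 173, 170, 168, 181, 200, 216, 218, 219, 220]
   [0.3586 0.3641 0.3699 0.3758 0.3817] [0.3034 0.3038 0.305  0.3045 0.3047] [0.1265 0.1218 0.1091 0.1146 0.1124] [ 0.0017  0.0004 -0.0077 -0.      0.0011]
138 [207, 210, 205, 179, 136, 112, 107, 109, 111, 112, 115, 118, 126, 161, 196, 215, 219, 219, 220]
   [0.3585 0.3642 0.37   0.3758 0.3818] [0.3063 0.3065 0.308  0.3073 0.3076] [0.1253 0.1231 0.1077 0.1149 0.1122] [ 0.0007  0.0015 -0.0089  0.0003  0.001 ]
142 [208, 209, 205, 180, 135, 117, 119, 125, 130, 131, 122, 117, 129, 164, 197, 215, 219, 219, 220]
   [0.3585 0.3641 0.3695 0.3758 0.3818] [0.31   0.3104 0.3049 0.3111 0.3115] [0.1254 0.1219 0.1711 0.116  0.1126] [0.0007 0.0005 0.0457 0.0013 0.0013]
146 [207, 209, 204, 179, 134, 116, 116, 121, 130, 135, 124, 117, 128, 164, 197, 214, 2
[... 236 characters left out ...]
63, 196, 214, 218, 219, 220]
   [0.3585 0.3641 0.3692 0.3759 0.3819] [0.3173 0.318  0.3044 0.3191 0.3194] [0.1269 0.1226 0.2196 0.1145 0.1128] [ 0.0019  0.0011  0.0875 -0.      0.0015]
handle top row [[0.4125 0.2391 0.2837]
 [0.4219 0.2356 0.2851]
 [0.4321 0.2318 0.2848]
 [0.4427 0.2278 0.2852]
 [0.4544 0.2235 0.2847]
 [0.4666 0.2189 0.2845]]
[np.float64(0.33891887781253494), np.float64(0.3580345173323586), np.float64(0.3605024950172423), np.float64(0.3630286955182856), np.float64(0.36549754448555966), np.float64(0.3679047739450472), np.float64(0.3703165160648648), np.float64(0.3727870411283794), np.float64(0.3752588346840526), np.float64(0.37800630024014487), np.float64(0.4118462281615184)]
```

>>> arm_command(slide=[[-0.45,0,1.5],[-0.45,0,3],[-0.45,0,3.8],[-0.45,0,3.8],[-0.45,0,3.8]], spin=[0,0,0,0,0])

```text
clock: 7.42
eef_pos: [0.4629, 0.221, 0.2135]
tool_rot: [0.177, 0.984, 0.0, 0.0]
ft_force: [0.9, -0.3, -1.5]
grip_width: 0.0213
grasp_force: 59.2
```

```bash
cat >e.py <<'E'
from h import *
np.set_printoptions(precision=4,suppress=True)
o=get_obs();L=np.array([.3486,.9373,0]);A=np.array([.9373,-.3486,0]);print(o["eef_pos"],o["eef_pos"]@L,o["eef_pos"]@A)
w=camera("wrist");W=cloud(w);im=cv2.cvtColor(w["pixels"],cv2.COLOR_RGB2GRAY)
save("w2.png",cv2.resize(w["pixels"][80:200,200:300],None,fx=5,fy=5,interpolation=cv2.INTER_CUBIC))
for r in range(110,160,4): print(r,im[r,240:266].tolist(),W[r,252]@L,W[r,252]@A,W[r,252,2])
q=W[130,238:268:2];print(q@L)
E
python3 e.py
```

```text
[0.4629 0.221  0.2135] 0.3684918677407768 0.3568627177431512
110 [208, 208, 209, 212, 214, 215, 217, 218, 219, 220, 221, 221, 222, 222, 222, 221, 219, 219, 218, 219, 219, 219, 220, 220, 220, 219] 0.37031487092263893 0.2856652500693986 0.11870947363214736
114 [207, 208, 210, 212, 213, 216, 216, 218, 219, 220, 221, 221, 221, 222, 222, 221, 219, 218, 218, 219, 219, 220, 221, 221, 221, 219] 0.37033242926356513 0.2888077049041874 0.11756097412899943
118 [208, 208, 209, 212, 213, 216, 217, 218, 219, 220, 220, 222, 222, 222, 222, 221, 220, 219, 219, 219, 220, 220, 221, 221, 221, 219] 0.37033218090916614 0.29193836278161606 0.11854625478925711
122 [208, 208, 210, 212, 212, 215, 217, 218, 219, 220, 221, 222, 222, 223, 222, 222, 220, 219, 219, 219, 220, 220, 221, 221, 221, 218] 0.37034636584991193 0.2951441437658081 0.11782199964783643
126 [208, 209, 210, 211, 213, 215, 216, 218, 219, 220, 221, 222, 222, 222, 222, 222, 221, 219, 219, 219, 220, 220, 221, 221, 221, 218] 0.3703490725924798 0.2983151606245232 0.11846489036950784
130 [207, 208, 210, 211, 212, 215, 217, 218, 218, 220, 221, 222, 222,
[... 840 characters left out ...]
] 0.37001713726806085 0.30921681304209087 0.1616350485955967
150 [206, 207, 208, 208, 195, 154, 118, 112, 116, 118, 121, 128, 137, 128, 120, 129, 163, 197, 213, 218, 219, 220, 221, 221, 220, 218] 0.3698580722553076 0.3092664032898973 0.18074314039910933
154 [77, 75, 76, 75, 76, 74, 73, 73, 73, 73, 73, 73, 73, 74, 74, 73, 75, 76, 77, 77, 78, 83, 89, 103, 126, 153] 0.36957114652028034 0.3065400908831648 0.21435146340460326
158 [72, 71, 71, 72, 72, 72, 72, 72, 72, 72, 73, 71, 72, 72, 72, 73, 73, 73, 72, 72, 73, 73, 73, 73, 75, 74] 0.36947166288814415 0.3065481724841847 0.22629519009946575
[0.359  0.3606 0.3622 0.3638 0.3654 0.3671 0.3687 0.3703 0.372  0.3737
 0.3754 0.3771 0.3788 0.3806 0.3823]
```

View pics/w2.png

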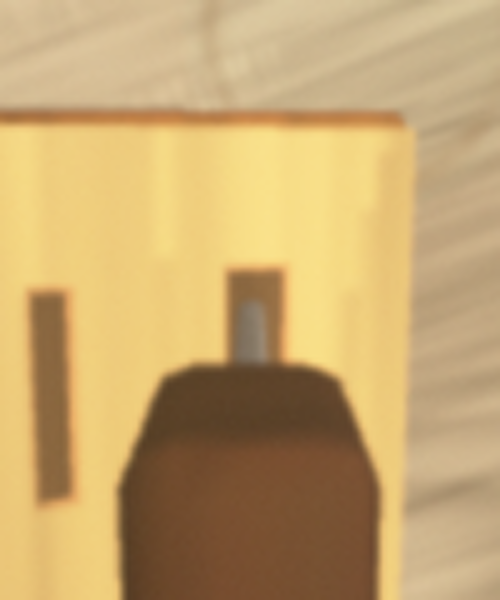

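>>> arm_command(slide=[[0,0,0.5],[0,0,0.9],[0,0,1.2],[0,0,1.4],[0,0,1.4]], spin=[0,0,0,0,0])

```text
clock: 8.1
eef_pos: [0.4627, 0.2208, 0.1991]
tool_rot: [0.177, 0.984, -0.0, -0.0]
ft_force: [0.3, 0.5, -1.5]
grip_width: 0.0213
grasp_force: 59.2
```

>>> arm_command(slide=[[0,0,0.1],[0,0,0.2],[0,0,0.3],[0,0,0.3],[0,0,0.3]], spin=[0,0,0,0,0])

```text
clock: 8.72
eef_pos: [0.4627, 0.2203, 0.1965]
tool_rot: [0.177, 0.984, -0.001, 0.0]
ft_force: [-0.8, -3.3, 2.4]
grip_width: 0.0213
grasp_force: 59.7
```

>>> arm_command(slide=[[0,0.2,0],[0,0.7,0],[0,1.3,0],[0,1.9,0],[0,2.5,0]], spin=[0,0,0,0,0], jaw=3.6)

```text
clock: 9.35
eef_pos: [0.4716, 0.2449, 0.1962]
tool_rot: [0.177, 0.984, 0.0, -0.0]
ft_force: [-0.1, -0.4, -0.1]
grip_width: 0.0363
grasp_force: 0.0
```

```bash
cat >f.py <<'E'
from h import *
import sys
np.set_printoptions(precision=4,suppress=True)
o=get_obs();print(o["eef_pos"],o["ft_force"],o["grip_width"],o["clock"])
s=camera("side");w=camera("wrist");t=camera("top")
im=[cv2.resize(s["pixels"][90:230,130:250],(400,467)),cv2.resize(w["pixels"][60:384,120:400],(400,463))]
im=[cv2.copyMakeBorder(i,0,470-i.shape[0],0,0,0) for i in im];save(sys.argv[1],np.hstack(im))
O=np.array([.462,.2205,.1192]);L=np.array([.3486,.9373,0]);A=np.array([.9373,-.3486,0]);z=L*.5+np.array([0,0,.866]);x=np.cross(-A,z)*-1
x=-L*.866+np.array([0,0,.5])
for n in ["scraper_shoulder","scraper_grip","scraper"]:
    l=[landmark_of(c,n) for c in (s,t,w)];g=[(c,a[0]["centre"]) for c,a in zip((s,t,w),l) if a and a[0]["confidence"]>.4]
    if len(g)>1:
        P=tri(*zip(*g));d=P-O;print(n,len(g),P,"block xyz",d@x,d@-A,d@z)
for k,c in(("s",s),("t",t),("w",w)):
    W=cloud(c);hsv=cv2.cvtColor(c["pixels"],cv2.COLOR_RGB2HSV);v=c["pixels"].astype(int)
    d=W-O;m=(abs(d@x)<.07)&(abs(d@A)<.08)&(d@z>.004)&(d@z<.16)&(v[...,0]-v[...,2]>18)&(v[...,0]<140)
    if m.sum()>10: Q=np.stack([d[m]@x,d[m]@-A,d[m]@z],1);print(k,m.sum(),np.percentile(Q,[3,50,97],axis=0))
E
python3 f.py f1.png
```

```text
[0.4716 0.2449 0.1962] [-0.1454 -0.3757 -0.0759] 0.0362863799873006 9.35
scraper_shoulder 2 [0.4659 0.2274 0.1198] block xyz -0.006536757013690959 -0.0012772167038599246 0.00444440349482738
scraper_grip 3 [0.4668 0.2394 0.1494] block xyz -0.0017172665778981099 0.002085172701260381 0.035818328782970144
s 490 [[ 0.0005 -0.0468  0.0115]
 [ 0.0051 -0.0024  0.0291]
 [ 0.0417  0.0459  0.1148]]
t 280 [[-0.0115 -0.0497  0.0097]
 [ 0.0014 -0.0219  0.0439]
 [ 0.0082  0.0474  0.0474]]
w 7449 [[-0.0122 -0.0423  0.0106]
 [ 0.0048  0.0081  0.0449]
 [ 0.0514  0.0479  0.1367]]
```

View pics/f1.png

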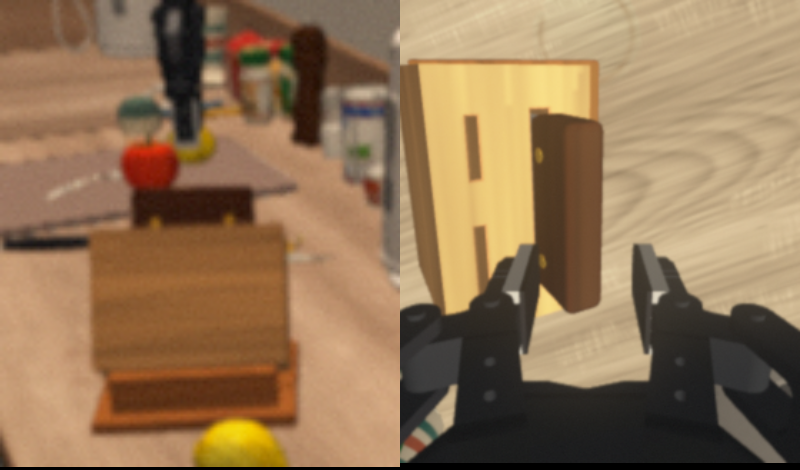

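>>> arm_command(slide=[[0,0,-2],[0,0,-5],[0,0,-8],[0,0,-10],[0,0,-10]], spin=[0,0,0,0,0])

```text
clock: 10.58
eef_pos: [0.4724, 0.2447, 0.298]
tool_rot: [0.177, 0.984, 0.001, 0.002]
ft_force: [1.0, -0.6, -0.1]
grip_width: 0.0358
grasp_force: 0.0
```

```bash
python3 f.py f2.png
```

```text
[0.4724 0.2447 0.298 ] [ 1.0464 -0.6064 -0.0504] 0.0358299871269984 10.575
scraper_shoulder 3 [0.4668 0.2163 0.1215] block xyz 0.003102418845189425 -0.0059272315339365484 0.0008158495860830333
scraper_grip 3 [0.4664 0.2384 0.1461] block xyz -0.0024211651423589643 0.0021494714443139784 0.03242092784391506
s 437 [[ 0.0003 -0.0467  0.0112]
 [ 0.0046 -0.0001  0.0274]
 [ 0.0083  0.0459  0.0428]]
t 312 [[-0.0126 -0.0495  0.01  ]
 [ 0.0008 -0.0187  0.0437]
 [ 0.0082  0.0463  0.0473]]
w 2936 [[-0.0126 -0.0437  0.0085]
 [ 0.0042  0.0054  0.0431]
 [ 0.0063  0.0476  0.0465]]
```

Handle top is 43–47 mm above the face (45 expected when seated), centred along and across; the gripper is clear.

```bash
python3 -c "
from workcell import *
print(job_done())"
```

```text
the job is handed in; nothing more can be done
None
```

The scraper is out of the drying rack and in the block's widest slot, with the handle measured fully down on the face and the gripper released and clear; I handed the job in at about 11 s, and the judge returned no verdict.

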